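# Flip the status flag of the blue sample box to green

## Task

The samples in the blue freezer box have been checked: using only the fingertips or the outside of the fingers, push the hinged red flag beside the blue box, on the same base plate, up and over its pivot to the far side until it lies fully down with its green face up, without pinching it. Do not move the other flag, the boxes or anything else, and take the hand away at the end.

Things in the scene. Friction and masses are not known exactly. Their poses are not given: they have to be found in the camera images.
- station_blue: Fixed white base plate, 150 (x) x 190 (y) x 6 mm, with the blue box on its +y half and a hinged flag on its -y half (the flag to be flipped). Origin: centre of its underside, on the bench. Axes: x is the way the flag flips over, away from the robot (up to 0.25 rad askew); z up. Thin rest pins stand under the middle of the flag, 45 mm either side of the axle in x.
- station_blue_pivot (a point): Middle of the hinge axle of the flag beside the blue box, 80 mm above the bench; station axes, y along the axle. The box's centre is 97 mm from here along +y. Two cheeks, 6 mm thick and 22 mm wide, carry the axle: inner faces 34 mm either side of this point, tops 91 mm above the bench.
- flag_blue (a joint): Hinge of the flag beside the blue box, rad: 0 = level, towards -x (robot's side), red face up; pi/2 = upright; pi = fully flipped, level on the far (+x) side, green face up. Hard stops at 0 and pi; starts at 0 to 0.3. Stiff (about 0.06 N m): the flag stays where it is left and does not fall.
- flag_blue_rim (a point): Middle of the free rim of the flag beside the blue box; turns with it. The paddle is 60 mm wide, 6 mm thick; at joint 0 it is flat from 10 to 60 mm from the axle, at axle height, then turned up at 60 degrees to this rim, 88 mm towards -x and 48 mm above the axle. A finger pushed up and towards +x against the outside of the turned-up grey end lifts it. Flat part red above, green below.
- box_blue_center (a point): Centre (26 mm above its underside) of the pale blue card freezer box, 71 x 70 x 52 mm, standing loose on the station's plate. It stays where it is.
- station_white: Fixed white base plate, 150 (x) x 190 (y) x 6 mm, with the white box on its +y half and a hinged flag on its -y half (to be left alone). Origin: centre of its underside, on the bench. Axes: x is the way the flag flips over, away from the robot (up to 0.25 rad askew); z up. Thin rest pins stand under the middle of the flag, 45 mm either side of the axle in x.
- station_white_pivot (a point): Middle of the hinge axle of the flag beside the white box, 80 mm above the bench; station axes, y along the axle. The box's centre is 97 mm from here along +y. Two cheeks, 6 mm thick and 22 mm wide, carry the axle: inner faces 34 mm either side of this point, tops 91 mm above the bench.
- flag_white (a joint): Hinge of the flag beside the white box, rad: 0 = level, towards -x (robot's side), red face up; pi/2 = upright; pi = fully flipped, level on the far (+x) side, green face up. Hard stops at 0 and pi; starts at 0 to 0.3. Stiff (about 0.06 N m): the flag stays where it is left and does not fall.
- flag_white_rim (a point): Middle of the free rim of the flag beside the white box; turns with it. The paddle is 60 mm wide, 6 mm thick; at joint 0 it is flat from 10 to 60 mm from the axle, at axle height, then turned up at 60 degrees to this rim, 88 mm towards -x and 48 mm above the axle. A finger pushed up and towards +x against the outside of the turned-up grey end lifts it. Flat part red above, green below.
- box_white_center (a point): Centre (26 mm above its underside) of the off-white card freezer box, 71 x 70 x 52 mm, standing loose on the station's plate. It stays where it is.
- petri: Closed culture dish, amber, 90 mm across, 16 mm tall. Its origin is the centre of its underside. A bystander.
- lab_timer: White bench timer, 66 x 66 x 18 mm. Its origin is the centre of its underside. A bystander.
- amber_bottle: Small amber screw-cap bottle, 40 mm across, 75 mm tall. Its origin is the centre of its underside. A bystander.
- cuvettes: White cuvette box, 62 x 100 x 39 mm. Its origin is the centre of its underside. A bystander.
- parafilm: White roll of film, 55 mm across, 51 mm tall. Its origin is the centre of its underside. A bystander.

How it is judged:
At the end, for the whole second after the job is handed in: The blue box's flag lies flipped over within 0.12 rad of its far stop (joint above 3.02), green face up and at rest; the white box's flag rim, both boxes and all bystanders are within 20 mm of where they began (value of joint flag_blue above 3.02 rad and velocity of joint flag_blue between -0.05 and 0.05 rad/s and distance of each of flag_white_rim, box_blue_center, box_white_center, petri, lab_timer, amber_bottle, cuvettes, parafilm from where it was at the start of the episode below 0.02 m); the robot touches nothing.
It fails at once if The other flag is moved (its rim by more than 20 mm) (distance of flag_white_rim from where it was at the start of the episode above 0.02 m).
It fails at once if A box is lifted, carried or pushed away (by more than 20 mm) (distance of any of box_blue_center, box_white_center from where it was at the start of the episode above 0.02 m).
It fails at once if A bystander is lifted or displaced by more than 20 mm (distance of any of petri, lab_timer, amber_bottle, cuvettes, parafilm from where it was at the start of the episode above 0.02 m).
It fails at once if The flag is pinched: fingers press on both of its sides at once (over 2 N each) ((contact force between the fingers and flag_blue_c1 above 2 N or contact force between the fingers and flag_blue_c2 above 2 N) and (contact force between the fingers and flag_blue_c3 above 2 N or contact force between the fingers and flag_blue_c4 above 2 N)).
It also fails if it takes over 40 s, if anything falls off the work surface, if the arm or the gripper's body presses on something with over 40 N, if the wrist force passes 120 N, or if a joint passes its speed limit or range.

## Robot

A 6-joint arm with a two-finger parallel gripper is mounted at the origin on a cart in front of the work surface, level with it; the furniture and walls round the work are solid. World frame = base frame: x ahead of the robot, y to its left, z up, the work surface at z = 0. Lengths are in m, angles in rad, forces in N, time in s.
With the tool pointing down it reaches from about 0.375 to 0.825 m from the base axis. Payload 5.5 kg.
Tool frame: the origin (TCP) lies midway between the tips of the shut fingers; the grasp point (between the pads) lies 19 mm behind it; z points along the fingers, y is the direction in which the jaws open and shut (so a half turn about z gives the same grasp; the last joint's range is limited). The gripper opens to 85 mm and grips with 20 to 120 N. Pads are 22 mm wide; open, the fingers measure 114 mm over their backs; the gripper's body (76 mm by 85 mm) begins 54 mm behind the grasp point. The pads swing forward as they close: fully open they stand 13 mm farther back than shut.
Start: joints at [-1.188, 0.314, -0.047, 1.21, 0, 1.571], TCP at [0.224, -0.557, 0.231] pointing down, gripper open.
Joint ranges: [-2.67, 2.67], [-0.69, 1.73], [-1.03, 1.25], [-2.08, 2.16], [-1.42, 1.45], [-3.14, 3.14]. Speed limits (rad/s): [2.39, 2.39, 3.01, 3.14, 3.14, 3.14].

## Interface

Orientations are given as a unit quaternion [w, x, y, z].
In Python, from cell import arm gives the robot as it stands.
- The arm moves only by the tool arm_command, never from a script. Its argument "moves" is one flat list of numbers, 7 for each row, row after row: the shift along the tool's x, y, z in cm, then the turn, a rotation vector about the tool's x, y, z in rad, then the closure, from 0 (fully open) to 1 (shut). A call has 1 to 10 rows; each row shifts and turns the commanded pose from where the row before left it, along the tool's axes as they then stand; what a row does not reach is not made up. A row lasts 1/12 s, in which the tool goes at most 41.7 mm and 7.16 degrees, less where a joint would pass 70% of its speed; a pose out of reach is approached as far as the arm can. A call with a gripper value outside its range is refused whole. The fingers move at their own pace and stop on an object; "force" is the grip in N (left out, the last holds). Time passes only in rows, so rows that do not move let the fingers close. It gives the time, the measured TCP pose, the force and the opening at its end, in the units of the state.
- arm.sense(): the state, without advancing time (a new reading comes with each control period).
- arm.read_camera(name): name is "scene" or "top" or "wrist"; returns the picture (384x512x3 uint8, red, green, blue); there is no depth.
- arm.camera_model(name): a dict with "mtx" (3x3 intrinsics, pixels), "origin" and "rotation" of the camera in the world. Camera axes: x right, y down, z forward; pixel columns grow to the right and rows downward; lengths in m; the calibration is good to about 2 mm. A picture is of the moment at which its call begins: read the wrist's pose just before it. camera_model takes no time and is no camera call; for the wrist camera it gives the pose at the moment of the call.
- arm.hand_in(): hands the job in, once; it reports no verdict.
The state is a dict: "time": time; "qpos": joint angles; "joint_vel": joint speeds; "joint_torque": joint torques, N m; "position": TCP position; "ee_rot": TCP orientation; "ft_force": force on the tool from outside, world axes, zero at the start; "moment": the same for the moment, N m; "width": finger opening in m.
Only numpy, scipy, OpenCV 4.12 (cv2) and the standard library are available. Lean on these libraries where they do the work, as an engineer would, in place of code of your own. Each camera call takes 0.05 s, during which the arm holds its last target.

## Working session

There is one attempt and no reset: what is moved stays moved. The work goes in short steps, Python scripts to look and compute and a tool call to move; the robot and the scene stay as the last step left them, time stands still between calls to the robot, and variables do not carry over. Pictures are saved under pics/ and viewed, and the job is handed in when it is done.

Besides the shell and the picture viewer there is one more tool, called as a command line: name --argument value ..., lists and objects as JSON in quotes. arm_command: Moves the arm, as the interface text tells. Its arguments: {"type":"object","properties":{"moves":{"type":"array","items":{"type":"number"}},"force":{"type":"number"}},"required":["moves"]}

```bash
ls; mkdir -p pics; python3 - <<'E'
from cell import arm
import cv2
for n in("scene","top"):
    im=arm.read_camera(n); cv2.imwrite(f"pics/{n}0.png",im[:,:,::-1])
    c=arm.camera_model(n); print(n,c)
print(arm.sense())
E
```

```text
pics
scene {'mtx': array([[433.67649881,   0.        , 260.59933467],
       [  0.        , 433.67649881, 191.57218597],
       [  0.        ,   0.        ,   1.        ]]), 'origin': array([ 0.3619309 , -1.22633022,  1.36746324]), 'rotation': array([-0.37883505,  0.91867522, -0.10569241,  0.03672805])}
top {'mtx': array([[446.31071481,   0.        , 256.63291762],
       [  0.        , 446.31071481, 187.4286621 ],
       [  0.        ,   0.        ,   1.        ]]), 'origin': array([ 0.45272865, -0.01079218,  1.47118488]), 'rotation': array([-0.04102148,  0.71567125, -0.69599194,  0.04155866])}
{'time': 0.1, 'qpos': array([-1.18797587e+00,  3.14150929e-01, -4.79389208e-02,  1.21015332e+00,
        1.06329859e-05,  1.57077469e+00]), 'joint_vel': array([-2.21483702e-03,  1.88372776e-05,  3.48885511e-03, -7.65167971e-04,
       -1.65314204e-03,  6.44826403e-04]), 'joint_torque': array([ 1.89908674e-04, -5.40767133e+01,  3.40540838e+01,  1.11922252e-02,
       -2.63312955e-05,  2.03467187e-05]), 'position': array([ 0.22394804, -0.55612508,  0.23054098]), 'ee_rot': array([-7.11223412e-04,  9.81734610e-01,  1.90254124e-01, -1.32399375e-04]), 'ft_force': array([-0.08975283, -0.66947118, -0.5015499 ]), 'moment': array([0.00619301, 0.02824629, 0.03756414]), 'width': 0.08585238050913137}
```

View pics/scene0.png

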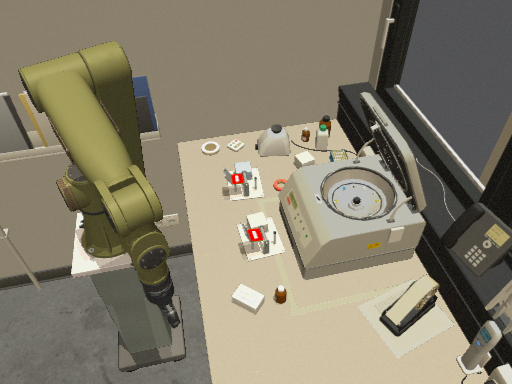

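View pics/top0.png

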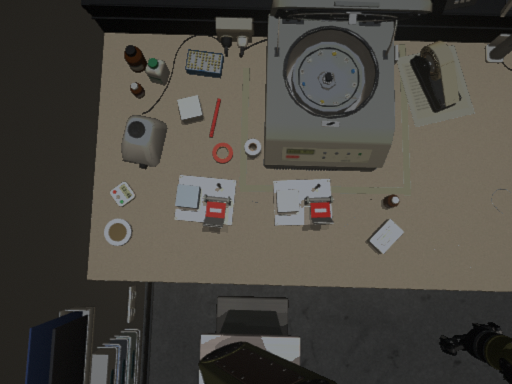

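The top view (up = +x, left = +y) shows the blue station near pixel (206,200) with its flag near (216,210). The white station is near (302,202). I'll enlarge both to measure.

```bash
python3 - <<'E'
import cv2
t=cv2.imread("pics/top0.png");s=cv2.imread("pics/scene0.png")
cv2.imwrite("pics/topz.png",cv2.resize(t[165:240,160:260],None,fx=8,fy=8,interpolation=cv2.INTER_CUBIC))
cv2.imwrite("pics/scz.png",cv2.resize(s[150:210,205:285],None,fx=9,fy=9,interpolation=cv2.INTER_CUBIC))
E
```

```text
(no output)
```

View pics/topz.png

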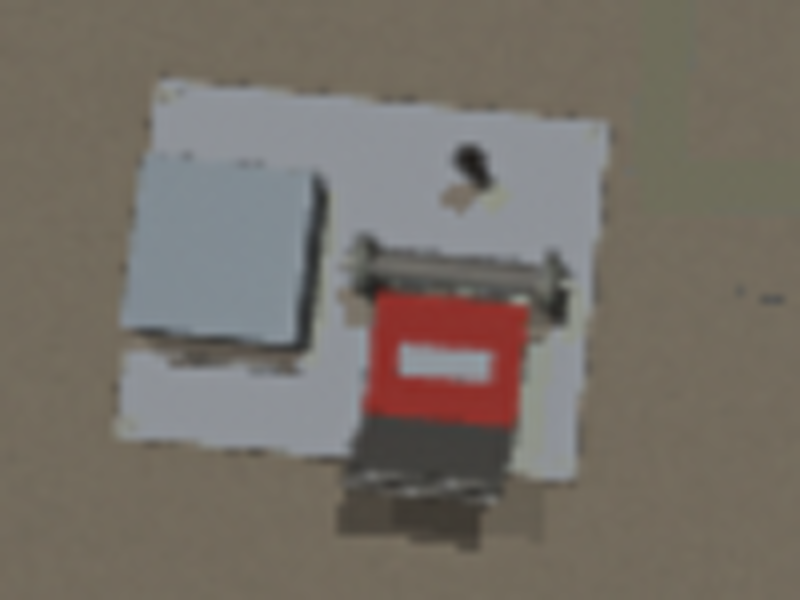

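View pics/scz.png

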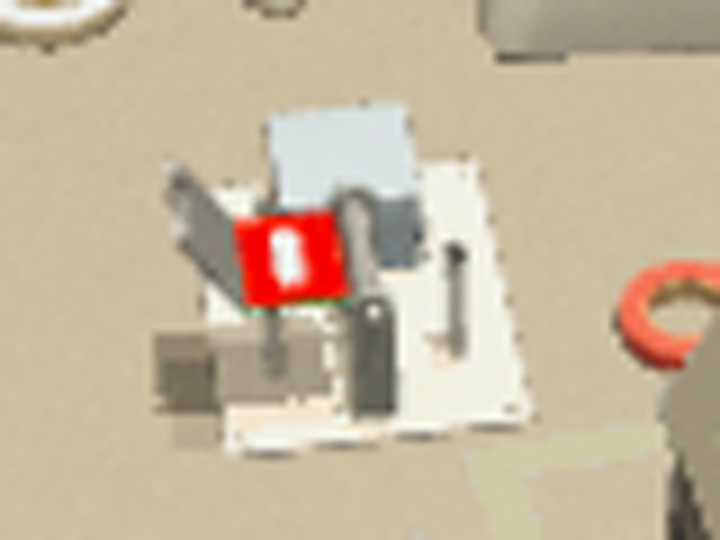

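The top zoom shows the plate corners at about (158,82), (607,122), (577,480) and (118,435). The axle runs from (365,262) to (560,285), the red face covers (375–528, 292–425), and the rim is around (345–500, 485). I'll cast rays through these.

```bash
cat > h.py <<'E'
import numpy as np, cv2
from scipy.spatial.transform import Rotation as R
from cell import arm
def cast(n,uv,z):
    c=arm.camera_model(n); q=c['rotation']
    d=R.from_quat(np.r_[q[1:],q[0]]).as_matrix()@np.linalg.solve(c['mtx'],[uv[0],uv[1],1])
    return c['origin']+d*(z-c['origin'][2])/d[2]
def proj(n,p):
    c=arm.camera_model(n); q=c['rotation']
    k=c['mtx']@(R.from_quat(np.r_[q[1:],q[0]]).as_matrix().T@(np.asarray(p)-c['origin'])); return k[:2]/k[2]
E
python3 - <<'E'
from h import *
f=lambda u,v:(160+(u+.5)/8-.5,165+(v+.5)/8-.5)
P=[cast("top",f(*a),.006) for a in((158,82),(607,122),(577,480),(118,435))]
for p in P: print(p.round(4))
print([round(np.linalg.norm(P[i]-P[(i+1)%4]),4) for i in range(4)])
c=np.mean(P,0); ey=(P[0]+P[3]-P[1]-P[2])[:2]; ex=(P[0]+P[1]-P[2]-P[3])[:2]
ey/=np.linalg.norm(ey); ex/=np.linalg.norm(ex)
print(c,np.arctan2(ex[1],ex[0]),np.arctan2(-ey[0],ey[1]))
# axle
a=[cast("top",f(*q),.083) for q in((372,262),(553,280))]
print("axle",a, np.mean(a,0))
r=[cast("top",f(*q),.085) for q in((376,293),(528,306),(514,425),(365,413))]
for p in r: print(p.round(4))
g=lambda u,v:(205+(u+.5)/9-.5,150+(v+.5)/9-.5)
S=[cast("scene",g(*q),.006) for q in((475,160),(530,410),(232,452))]
for p in S: print("scene",p.round(4))
print("rim top",[cast("top",f(*q),z) for q in((345,485),(498,497)) for z in(.128,.14)])
E
```

```text
[0.6596 0.2479 0.006 ]
[0.6481 0.0614 0.006 ]
[0.5001 0.0687 0.006 ]
[0.5132 0.2572 0.006 ]
[np.float64(0.1869), np.float64(0.1482), np.float64(0.189), np.float64(0.1467)]
[0.58028224 0.15879651 0.006     ] -0.056740928835778734 -0.06558464857913811
axle [array([0.58019392, 0.14741452, 0.083     ]), array([0.57512064, 0.07655331, 0.083     ])] [0.57765728 0.11198392 0.083     ]
[0.5679 0.1451 0.085 ]
[0.5645 0.0858 0.085 ]
[0.5181 0.0896 0.085 ]
[0.5212 0.1475 0.085 ]
scene [0.6654 0.2523 0.006 ]
scene [0.6521 0.0688 0.006 ]
scene [0.5058 0.0749 0.006 ]
rim top [array([0.49187442, 0.14896556, 0.128     ]), array([0.49152469, 0.14753828, 0.14      ]), array([0.48898819, 0.09146687, 0.128     ]), array([0.48866425, 0.09055329, 0.14      ])]
```

arm_command --moves '[0,0,0,0,0,-0.113,1,0,0,0,0,0,-0.113,1,0,0,0,0,0,-0.113,1,0,0,0,0,0,-0.113,1,0,0,0,0,0,-0.113,1,0,0,0,0,0,-0.113,1,0,0,0,0,0,-0.113,1,0,0,0,0,0,-0.113,1,0,0,0,0,0,-0.113,1,0,0,0,0,0,-0.113,1]' --force 30

```text
time: 0.93
position: [0.224, -0.5562, 0.2308]
ee_rot: [-0.001, 0.725, 0.688, 0.0]
ft_force: [0.3, 0.6, -0.4]
width: -0.0001
```

```bash
cat >> h.py <<'E'
piv=np.array([.5785,.1145,.080]); yaw=-.062
ex=np.array([np.cos(yaw),np.sin(yaw),0]); ey=np.array([-np.sin(yaw),np.cos(yaw),0])
def st():
    s=arm.sense(); q=s['ee_rot']; M=R.from_quat(np.r_[q[1:],q[0]]).as_matrix()
    d=s['position']-piv
    print("t",round(s['time'],2),"pos",s['position'].round(4),"rel(mm)",(1e3*np.array([d@ex,d@ey,d[2]])).round(1),"F",s['ft_force'].round(1),"w",round(s['width'],3))
    print("x,y,z",M.T.round(3).tolist(),"q",s['qpos'].round(2)); return s,M
def to(rel):
    s,M=st(); rel=np.array(rel)/1e3
    w=piv+ex*rel[0]+ey*rel[1]+[0,0,rel[2]]
    print("tool shift cm",(100*M.T@(w-s['position'])).round(2))
    E=np.column_stack([ey,(ex+[0,0,1])/2**.5,(ex-[0,0,1])/2**.5])
    print("rotvec to 45:",R.from_matrix(M.T@E).as_rotvec().round(3))
E
python3 -c "
from h import *
to([-180,0,150])"
```

```text
t 0.93 pos [ 0.224  -0.5562  0.2308] rel(mm) [-312.3 -691.4  150.8] F [ 0.3  0.6 -0.4] w -0.0
x,y,z [[0.052, 0.999, 0.001], [0.999, -0.052, -0.0], [-0.0, 0.001, -1.0]] q [-1.19  0.31 -0.05  1.21 -0.    0.44]
tool shift cm [69.01 13.89  0.14]
rotvec to 45: [-0.786 -0.005  0.009]
```

arm_command --moves '[2.2,3.4,0,0,0,0,1,2.2,3.4,0,0,0,0,1,2.2,3.4,0,0,0,0,1,2.2,3.4,0,0,0,0,1,4,0,0,0,0,0,1,4,0,0,0,0,0,1,4,0,0,0,0,0,1,4,0,0,0,0,0,1,4,0,0,0,0,0,1,4,0,0,0,0,0,1]'

```text
time: 1.77
position: [0.3783, -0.235, 0.2309]
ee_rot: [-0.0, 0.727, 0.686, -0.0]
ft_force: [0.4, 1.1, -0.2]
width: 0.0001
```

arm_command --moves '[4,0,0,0,0,0,1,4,0,0,0,0,0,1,4,0,0,0,0,0,1,4,0,0,0,0,0,1,4,0,0,0,0,0,1,4,0,0,0,0,0,1,4,0,0,0,0,0,1,4,0,0,0,0,0,1,4,0,0,0,0,0,1,0,0,0,0,0,0,1]'

```text
time: 2.6
position: [0.3997, 0.1285, 0.2312]
ee_rot: [-0.001, 0.724, 0.689, 0.001]
ft_force: [0.2, -1.5, 0.0]
width: 0.0003
```

```bash
python3 -c "
from h import *
to([-180,0,150])"
```

```text
t 2.6 pos [0.3997 0.1285 0.2312] rel(mm) [-179.3    2.9  151.2] F [ 0.2 -1.5  0. ] w 0.0
x,y,z [[0.05, 0.999, 0.003], [0.999, -0.05, 0.0], [0.0, 0.003, -1.0]] q [ 0.31 -0.03 -0.45  1.15  0.    1.93]
tool shift cm [-0.29 -0.07  0.12]
rotvec to 45: [-0.785 -0.008  0.01 ]
```

Now I'll tilt the tool 45° in place.

arm_command --moves '[0,0,0,-0.112,0,0,1,0,0,0,-0.112,0,0,1,0,0,0,-0.112,0,0,1,0,0,0,-0.112,0,0,1,0,0,0,-0.112,0,0,1,0,0,0,-0.112,0,0,1,0,0,0,-0.112,0,0,1,0,0,0,0,0,0,1]'

```text
time: 3.27
position: [0.404, 0.1343, 0.252]
ee_rot: [0.276, 0.674, 0.635, 0.259]
ft_force: [0.2, 1.0, -0.5]
width: 0.0001
```

```bash
python3 -c "
from h import *
to([-120,0,5])
for n in('scene','top','wrist'): cv2.imwrite(f'pics/{n}1.png',arm.read_camera(n)[:,:,::-1])
t=cv2.imread('pics/wrist1.png');s=cv2.imread('pics/scene1.png')[130:230,180:300]
cv2.imwrite('pics/m1.png',np.hstack([cv2.resize(t,(400,300)),cv2.resize(s,(360,300),interpolation=cv2.INTER_CUBIC)]))
"
```

```text
t 3.27 pos [0.404  0.1343 0.252 ] rel(mm) [-175.4    9.   172. ] F [ 0.2  1.  -0.5] w 0.0
x,y,z [[0.06, 0.998, -0.001], [0.712, -0.042, 0.701], [0.7, -0.043, -0.713]] q [ 0.71 -0.56 -1.02  0.5  -0.51  2.18]
tool shift cm [-0.88 -7.76 15.79]
rotvec to 45: [-0.008 -0.     0.002]
```

View pics/m1.png

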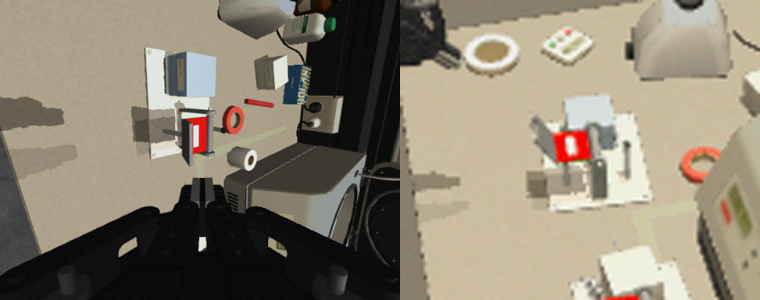

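The wrist view shows the blue flag at (195,135), its grey end towards me. The tool lines up with it, but joint 3 is near its limit. I'll descend a little and check the joints.

arm_command --moves '[-0.2,-1.0,2.2,0.05,0,0,1,-0.2,-1.0,2.2,0.05,0,0,1,-0.2,-1.0,2.2,0.05,0,0,1,-0.2,-1.0,2.2,0.05,0,0,1,0,0,0,0,0,0,1]'

```text
time: 3.83
position: [0.4263, 0.1169, 0.1499]
ee_rot: [0.205, 0.703, 0.657, 0.182]
ft_force: [-1.3, -0.6, -0.6]
width: 0.0001
```

```bash
python3 -c "
from h import *
to([-120,0,5])
"
```

```text
t 3.83 pos [0.4263 0.1169 0.1499] rel(mm) [-152.    -7.1   69.9] F [-1.3 -0.6 -0.6] w 0.0
x,y,z [[0.072, 0.997, -0.013], [0.849, -0.054, 0.526], [0.524, -0.049, -0.85]] q [ 0.48 -0.31 -1.02  0.38 -0.29  2.05]
tool shift cm [ 0.82 -0.69  7.19]
rotvec to 45: [-0.231  0.017  0.001]
```

arm_command --moves '[0.25,-0.1,1.8,0,0,0,1,0.25,-0.1,1.8,0,0,0,1,0.25,-0.1,1.8,0,0,0,1,0.2,-0.1,1.6,0,0,0,1,0,0,0,0,0,0,1]'

```text
time: 4.25
position: [0.4686, 0.1306, 0.0995]
ee_rot: [0.204, 0.703, 0.657, 0.178]
ft_force: [-0.6, -0.8, 0.5]
width: -0.0002
```

```bash
python3 -c "
from h import *
to([-120,0,5])
for n in('scene','top','wrist'): cv2.imwrite(f'pics/{n}2.png',arm.read_camera(n)[:,:,::-1])
t=cv2.imread('pics/top2.png')[155:255,150:270];s=cv2.imread('pics/scene2.png')[140:220,190:290]
w=cv2.imread('pics/wrist2.png')
cv2.imwrite('pics/m2.png',np.hstack([cv2.resize(t,(360,300),interpolation=cv2.INTER_CUBIC),cv2.resize(s,(375,300),interpolation=cv2.INTER_CUBIC)]))
cv2.imwrite('pics/w2.png',w)
"
```

```text
t 4.25 pos [0.4686 0.1306 0.0995] rel(mm) [-110.6    9.3   19.5] F [-0.6 -0.8  0.5] w -0.0
x,y,z [[0.072, 0.997, -0.017], [0.852, -0.053, 0.521], [0.519, -0.052, -0.853]] q [ 0.46 -0.11 -1.03  0.18 -0.28  2.03]
tool shift cm [-0.91 -1.55  0.77]
rotvec to 45: [-0.237  0.02   0.002]
```

View pics/m2.png

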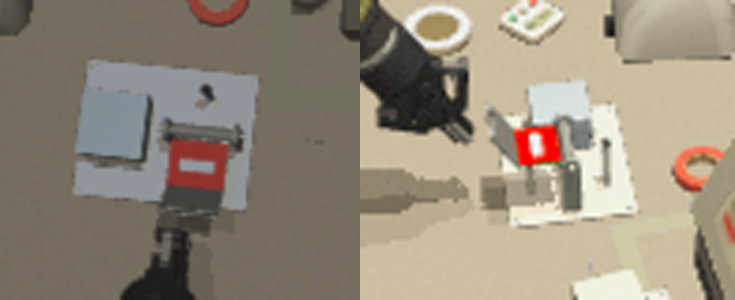

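View pics/w2.png

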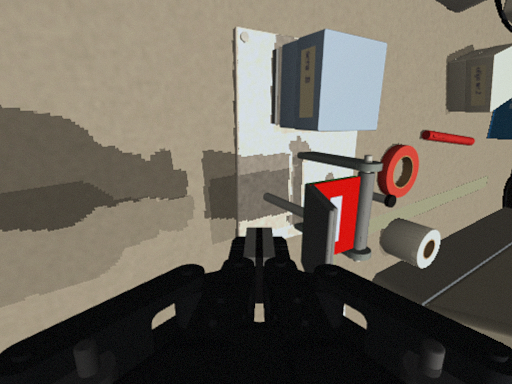

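Pictures show the fingertips (172,235 in the top crop) just outside the grey end (195,200), slightly towards the box side. I'll centre in y and ease the tilt away from the joint limit.

arm_command --moves '[-0.5,0,0,0.06,0,0,1,-0.4,0,0,0.06,0,0,1,0,0,0,0,0,0,1]'

```text
time: 4.65
position: [0.4709, 0.1233, 0.1051]
ee_rot: [0.162, 0.714, 0.666, 0.142]
ft_force: [0.2, 0.6, 0.2]
width: -0.0001
```

```bash
python3 -c "
from h import *
to([-95,0,20])
"
```

```text
t 4.65 pos [0.4709 0.1233 0.1051] rel(mm) [-107.9    2.1   25.1] F [0.2 0.6 0.2] w -0.0
x,y,z [[0.072, 0.997, -0.013], [0.905, -0.06, 0.421], [0.419, -0.042, -0.907]] q [ 0.39 -0.08 -0.92  0.35 -0.2   1.99]
tool shift cm [-0.19  0.95  1.01]
rotvec to 45: [-0.351  0.016 -0.001]
```

arm_command --moves '[-0.1,0.7,0.05,0,0,0,1,-0.1,0.7,0.05,0,0,0,1,0,1.0,-0.4,0,0,0,1,0,1.0,-0.4,0,0,0,1,0,0.9,-0.35,0,0,0,1,0,0.9,-0.35,0,0,0,1,0,0.9,-0.35,0,0,0,1,0,0,0,0,0,0,1]'

```text
time: 5.32
position: [0.5194, 0.1191, 0.1463]
ee_rot: [0.163, 0.713, 0.667, 0.143]
ft_force: [0.4, 1.3, -1.1]
width: -0.0002
```

```bash
cat > look.py <<'E'
import sys
from h import *
to([-36,0,79]); k=sys.argv[1]
t=arm.read_camera('top')[155:255,150:270,::-1];s=arm.read_camera('scene')[140:220,190:290,::-1]
cv2.imwrite(f'pics/m{k}.png',np.hstack([cv2.resize(t,(360,300),interpolation=cv2.INTER_CUBIC),cv2.resize(s,(375,300),interpolation=cv2.INTER_CUBIC)]))
E
python3 look.py 3
```

```text
t 5.32 pos [0.5194 0.1191 0.1463] rel(mm) [-59.3   0.9  66.3] F [ 0.4  1.3 -1.1] w -0.0
x,y,z [[0.07, 0.997, -0.013], [0.904, -0.058, 0.423], [0.421, -0.042, -0.906]] q [ 0.34 -0.06 -0.78  0.44 -0.18  1.94]
tool shift cm [-0.09  2.65 -0.16]
rotvec to 45: [-0.349  0.016  0.001]
```

View pics/m3.png

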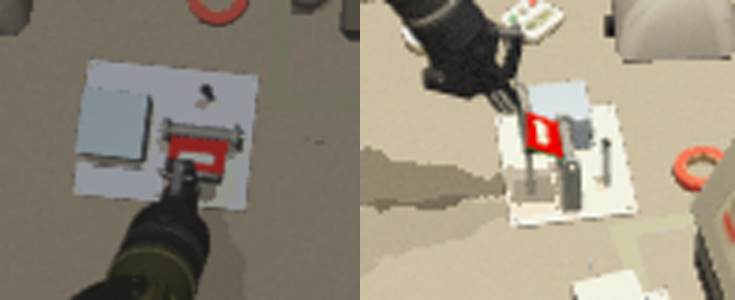

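```bash
python3 -c "
from h import *
t=cv2.imread('pics/m3.png')
s=arm.sense()['position']
for n,p in(('tcp',s),('piv',piv),('axL',piv+.034*ey),('axR',piv-.034*ey)):
    a=proj('top',p);b=proj('scene',p); print(n,(a-[150,155])*3,(b-[190,140])*3.75+[360,0])
cv2.imwrite('pics/z3.png',np.hstack([cv2.resize(t[100:220,120:270],(400,320),interpolation=2),cv2.resize(t[60:220,460:660],(400,320),interpolation=2)]))
"
```

```text
tcp [187.68751029 185.16091112] [506.81823643 109.30168408]
piv [199.98089548 129.70485449] [563.56162661 144.75851152]
axL [167.54302776 126.78842326] [559.61832902 124.93084752]
axR [232.43154234 132.62243468] [567.60606    165.09470593]
```

View pics/z3.png

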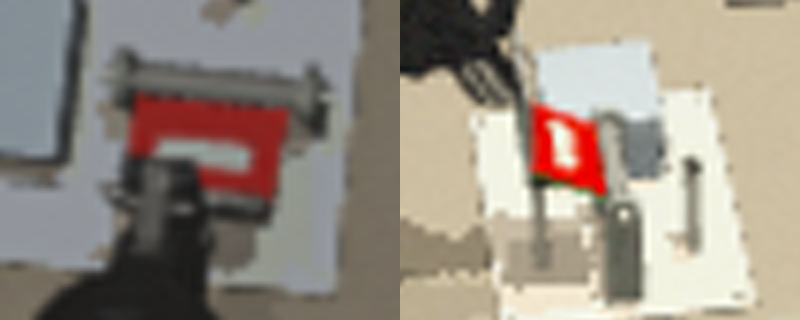

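```bash
python3 -c "
from h import *
a=proj('top',[.4686,.1306,.0995]);b=proj('scene',[.4686,.1306,.0995]); print((a-[150,155])*3,(b-[190,140])*3.75+[360,0])
t=cv2.imread('pics/top2.png')[195:255,180:240];s=cv2.imread('pics/scene2.png')[150:200,190:250]
cv2.imwrite('pics/z2.png',np.hstack([cv2.resize(t,(400,400),interpolation=2),cv2.resize(s,(400,400),interpolation=2)]))
print((a-[180,195])*400/60,(b-[190,150])*[400/60,8]+[400,0])
"
```

```text
[178.41323669 234.87775736] [465.40006349 138.4937751 ]
[196.47385932 255.28390525] [587.37789066 215.45338688]
```

View pics/z2.png

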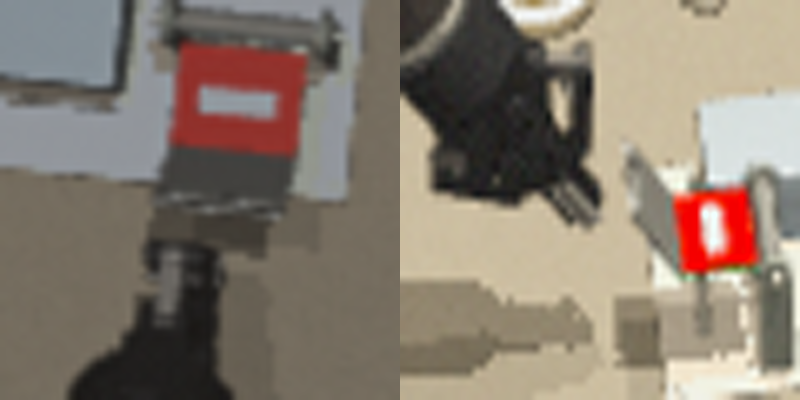

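```bash
python3 -c "
from h import *
a0=arm.read_camera('top')[:,:,::-1];w=arm.read_camera('wrist')[:,:,::-1]
t=a0[185:235,190:240]
cv2.imwrite('pics/z4.png',np.hstack([cv2.resize(t,(400,400),interpolation=0),cv2.resize(w,(400,300))[0:300].repeat(1,0) if 0 else cv2.resize(w[84:384,100:400],(400,400))]))
s=arm.sense()['position'];print(s,(proj('top',s)-[190,185])*8)
"
```

```text
[0.51614879 0.11855271 0.14340367] [181.19133916 256.9097008 ]
```

View pics/z4.png

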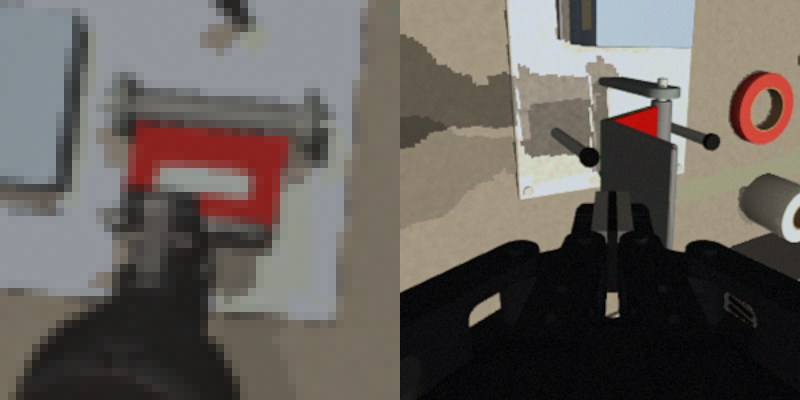

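```bash
python3 -c "
from h import *
s,M=st();s=s['position']
print(arm.camera_model('wrist'))
q=lambda p:((proj('wrist',p)-[100,84])*4/3+[400,0]).round(0)
print('tcp',q(s)); print('piv',q(piv))
for y in(.034,-.034): print('axle',y,q(piv+y*ey))
print('pin',[q(piv+ex*x-[0,0,.003]) for x in(-.045,.045)])
for h in (-.011,.011):print('tip',q(s+M@[h,0,0]))
"
```

```text
t 5.52 pos [0.5161 0.1186 0.1434] rel(mm) [-62.5   0.2  63.4] F [ 0.2  1.1 -0.1] w 0.0
x,y,z [[0.07, 0.997, -0.015], [0.906, -0.057, 0.419], [0.417, -0.042, -0.908]] q [ 0.34 -0.06 -0.79  0.44 -0.18  1.94]
{'mtx': array([[281.49488931,   0.        , 258.80582888],
       [  0.        , 281.49488931, 195.14299499],
       [  0.        ,   0.        ,   1.        ]]), 'origin': array([0.46167557, 0.18985629, 0.2721847 ]), 'rotation': array([ 0.14263949,  0.96562614, -0.06057861,  0.20868727])}
tcp [610. 211.]
piv [659. 153.]
axle 0.034 [660.  99.]
axle -0.034 [657. 203.]
pin [array([590., 161.]), array([713., 144.])]
tip [610. 235.]
tip [610. 186.]
```

The wrist view puts the rest-pin heads at (588,157) and (712,141), within about 2 mm of prediction. The finger is centred on the outer grey face, and the flag is lifted to about 45°, so I'll go over the top.

arm_command --moves '[0,1.0,-0.1,0,0,0,1,0,1.0,-0.1,0,0,0,1,0,1.0,-0.1,0,0,0,1,0,1.1,0.4,0,0,0,1,0,1.1,0.4,0,0,0,1,0,0.9,0.6,0,0,0,1,0,0.9,0.6,0,0,0,1,0,0,0,0,0,0,1]'

```text
time: 6.18
position: [0.5894, 0.1138, 0.1576]
ee_rot: [0.162, 0.714, 0.667, 0.142]
ft_force: [0.1, -0.4, -0.4]
width: 0.0
```

```bash
cat > look.py <<'E'
import sys
from h import *
st(); k=sys.argv[1]
w=arm.read_camera('wrist')[:,:,::-1];s=arm.read_camera('scene')[140:220,190:290,::-1]
cv2.imwrite(f'pics/m{k}.png',np.hstack([cv2.resize(w,(400,300)),cv2.resize(s,(375,300),interpolation=cv2.INTER_CUBIC)]))
E
python3 look.py 5
```

```text
t 6.18 pos [0.5894 0.1138 0.1576] rel(mm) [10.9 -0.1 77.6] F [ 0.1 -0.4 -0.4] w 0.0
x,y,z [[0.071, 0.997, -0.014], [0.906, -0.058, 0.42], [0.418, -0.042, -0.907]] q [ 0.28  0.06 -0.64  0.47 -0.16  1.88]
```

View pics/m5.png

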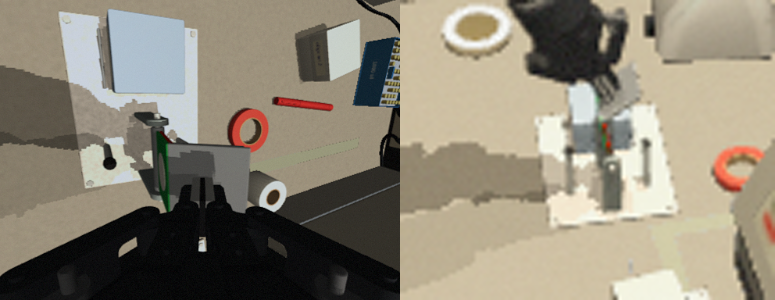

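The flag is now about upright, with its green face seen from the robot side at (160,175). Next I'll push it down on the far side.

arm_command --moves '[0,0.5,1.0,0,0,0,1,0,0.5,1.0,0,0,0,1,0,0.25,1.15,0,0,0,1,0,0.25,1.15,0,0,0,1,0,0,0.9,0,0,0,1,0,0,0.9,0,0,0,1,0,0,0,0,0,0,1]'

```text
time: 6.87
position: [0.6404, 0.1103, 0.1185]
ee_rot: [0.171, 0.713, 0.663, 0.151]
ft_force: [21.9, -5.8, 13.4]
width: 0.0001
```

```bash
python3 look.py 6
```

```text
t 6.87 pos [0.6404 0.1103 0.1185] rel(mm) [62.1 -0.3 38.5] F [21.9 -5.8 13.4] w 0.0
x,y,z [[0.075, 0.997, -0.012], [0.894, -0.062, 0.444], [0.442, -0.044, -0.896]] q [ 0.25  0.18 -0.62  0.34 -0.15  1.86]
```

View pics/m6.png

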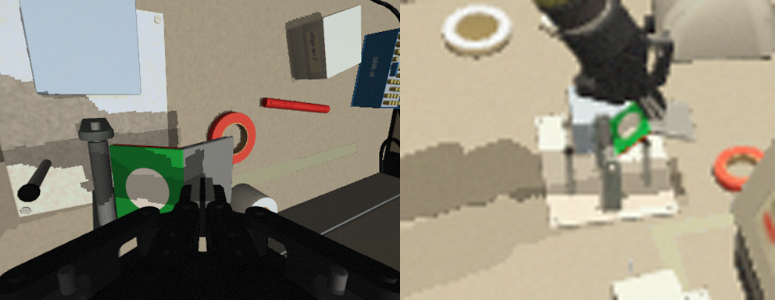

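The force along tool y is about 25 N. It looks as if the finger slid past the bend and its flank is jamming the bend towards the axle. I'll back off along the fingers.

arm_command --moves '[0,0.5,-0.7,0,0,0,1,0,0,-1.0,0,0,0,1,0,0,-1.0,0,0,0,1,0,0,-1.0,0,0,0,1,0,0,0,0,0,0,1]'

```text
time: 7.38
position: [0.6144, 0.112, 0.1453]
ee_rot: [0.162, 0.713, 0.667, 0.141]
ft_force: [-0.1, 0.2, -0.5]
width: -0.0002
```

```bash
python3 look.py 7
```

```text
t 7.38 pos [0.6144 0.112  0.1453] rel(mm) [36.  -0.3 65.3] F [-0.1  0.2 -0.5] w -0.0
x,y,z [[0.069, 0.997, -0.014], [0.906, -0.057, 0.419], [0.418, -0.042, -0.908]] q [ 0.26  0.11 -0.61  0.44 -0.15  1.86]
```

View pics/m7.png

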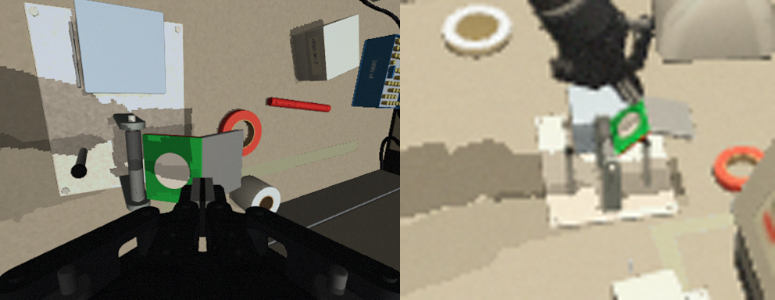

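Free again. The tip sits over the bend, so I'll move back towards the axle and press down on the flat green part.

arm_command --moves '[0,-0.6,-0.25,0,0,0,1,0,-0.5,-0.25,0,0,0,1,0,-0.35,0.95,0,0,0,1,0,-0.35,0.95,0,0,0,1,0,0,1.0,0,0,0,1,0,0,0,0,0,0,1]'

```text
time: 7.98
position: [0.6073, 0.1113, 0.1124]
ee_rot: [0.161, 0.713, 0.668, 0.14]
ft_force: [-0.9, -1.0, -0.9]
width: 0.0
```

```bash
python3 look.py 8
```

```text
t 7.98 pos [0.6073 0.1113 0.1124] rel(mm) [29.  -1.4 32.4] F [-0.9 -1.  -0.9] w 0.0
x,y,z [[0.07, 0.997, -0.016], [0.908, -0.057, 0.416], [0.414, -0.043, -0.909]] q [ 0.26  0.14 -0.66  0.36 -0.15  1.87]
```

View pics/m8.png

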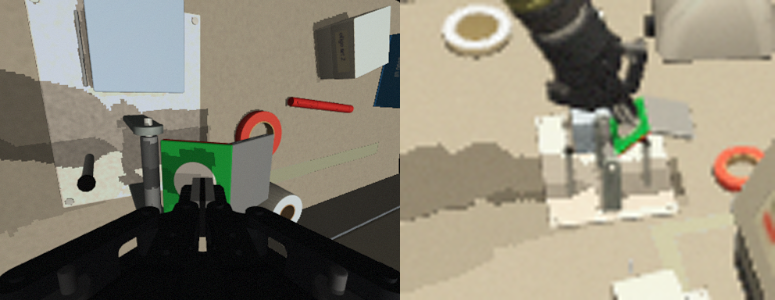

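The tip is now over the middle of the green flat part at (200,185). I'll press on down.

arm_command --moves '[0,0.05,0.7,0,0,0,1,0,0.05,0.7,0,0,0,1,0,0.05,0.7,0,0,0,1,0,0,0,0,0,0,1]'

```text
time: 8.42
position: [0.6192, 0.1106, 0.0953]
ee_rot: [0.162, 0.713, 0.667, 0.141]
ft_force: [-1.0, 0.9, -0.2]
width: -0.0001
```

```bash
python3 look.py 9
```

```text
t 8.42 pos [0.6192 0.1106 0.0953] rel(mm) [40.8 -1.4 15.3] F [-1.   0.9 -0.2] w -0.0
x,y,z [[0.07, 0.997, -0.015], [0.906, -0.058, 0.419], [0.417, -0.043, -0.908]] q [ 0.25  0.18 -0.66  0.32 -0.15  1.86]
```

View pics/m9.png

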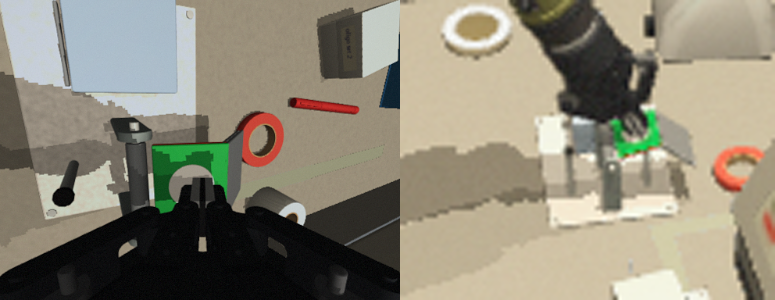

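arm_command --moves '[0,0,0.3,0,0,0,1,0,0,0.3,0,0,0,1,0,0,0,0,0,0,1]'

```text
time: 8.77
position: [0.6215, 0.1105, 0.0907]
ee_rot: [0.162, 0.713, 0.667, 0.141]
ft_force: [-0.7, -0.5, 1.1]
width: -0.0001
```

arm_command --moves '[0,-0.1,0.25,0,0,0,1,0,-0.1,0.25,0,0,0,1,0,0,0,0,0,0,1]'

```text
time: 9.02
position: [0.6222, 0.1105, 0.0858]
ee_rot: [0.162, 0.713, 0.667, 0.142]
ft_force: [1.7, 0.4, 0.5]
width: 0.0
```

arm_command --moves '[0,-0.05,0.2,0,0,0,1,0,0,0,0,0,0,1]'

```text
time: 9.18
position: [0.6226, 0.1105, 0.085]
ee_rot: [0.162, 0.713, 0.667, 0.142]
ft_force: [-8.9, 0.5, 14.9]
width: -0.0001
```

```bash
python3 look.py 10
```

```text
t 9.18 pos [0.6226 0.1105 0.085 ] rel(mm) [44.2 -1.3  5. ] F [-8.9  0.5 14.9] w -0.0
x,y,z [[0.07, 0.997, -0.014], [0.905, -0.057, 0.421], [0.419, -0.042, -0.907]] q [ 0.25  0.2  -0.67  0.29 -0.15  1.86]
```

View pics/m10.png

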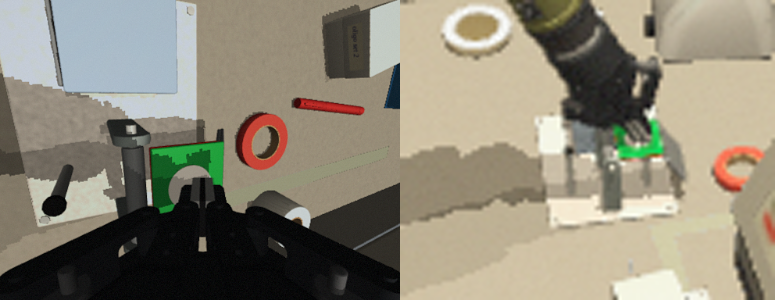

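The force jumped to 15 N up, so the flag has reached its stop. I'll withdraw along the fingers and check.

arm_command --moves '[0,0,-1,0,0,0,1,0,0,-2,0,0,0,1,0,0,-3,0,0,0,1,0,0,-3,0,0,0,1,0,-1,-3,0,0,0,1,0,-2,-2,0,0,0,1,0,-3,-1,0,0,0,1,0,-3,-1,0,0,0,1,0,-3,-1,0,0,0,1,0,0,0,0,0,0,1]'

```text
time: 10.12
position: [0.4361, 0.1234, 0.1851]
ee_rot: [0.16, 0.713, 0.668, 0.139]
ft_force: [-0.0, -1.0, -0.9]
width: 0.0002
```

```bash
python3 look.py 11; python3 -c "
from h import *
s=arm.read_camera('scene')[:,:,::-1];t=arm.read_camera('top')[:,:,::-1]
cv2.imwrite('pics/f.png',np.hstack([cv2.resize(t[150:250,100:250],(420,280),interpolation=2),cv2.resize(s[145:205,205:285],(373,280),interpolation=2)]))"
```

```text
t 10.12 pos [0.4361 0.1234 0.1851] rel(mm) [-142.7    0.   105.1] F [-0.  -1.  -0.9] w 0.0
x,y,z [[0.068, 0.998, -0.016], [0.909, -0.055, 0.414], [0.412, -0.043, -0.91]] q [ 0.43 -0.25 -0.83  0.62 -0.21  2.03]
```

View pics/m11.png

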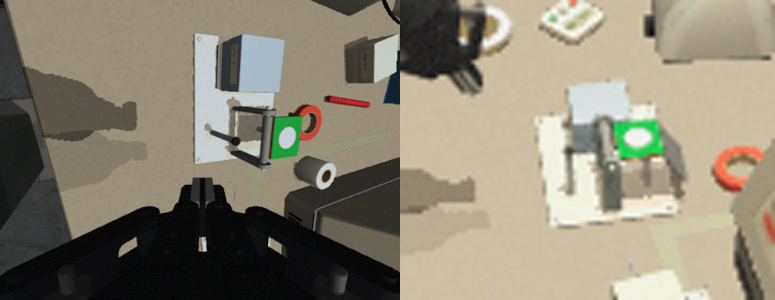

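View pics/f.png

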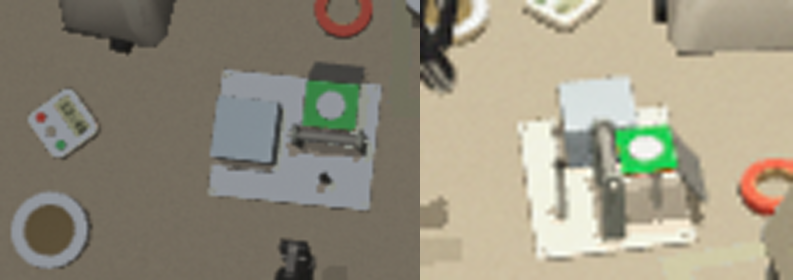

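The flag is down with its green face up, and its grey end hangs on the far side. I'll check its angle by triangulating the green face between the scene and wrist views.

```bash
python3 - <<'E'
from h import *
def corners(n):
    c=arm.camera_model(n); im=arm.read_camera(n).astype(int)
    m=((im[:,:,1]>im[:,:,0]+50)&(im[:,:,1]>im[:,:,2]+50)).astype(np.uint8)
    cs,_=cv2.findContours(m,cv2.RETR_EXTERNAL,cv2.CHAIN_APPROX_NONE); k=max(cs,key=cv2.contourArea)
    b=cv2.approxPolyDP(cv2.convexHull(k),4,True)[:,0]
    return c,b.astype(float)
def P(c):
    q=c['rotation'];M=R.from_quat(np.r_[q[1:],q[0]]).as_matrix().T
    return c['mtx']@np.column_stack([M,-M@c['origin']])
D={n:corners(n) for n in('scene','wrist','top')}
for n in D: print(n,D[n][1].tolist())
# match by nearest to expected corners (height 83 mm)
for nx,x in(('axle',.010),('bend',.060)):
  for y in(.03,-.03):
    e=piv+ex*x+ey*y+[0,0,.003]; A=[];
    for n in D:
        c,b=D[n]; u=proj(n,e); v=b[np.argmin(np.linalg.norm(b-u,axis=1))]; A.append((n,P(c),v,(v-u).round(1)))
    o=[]
    for i,j in((0,1),(1,2),(0,2)):
        X=cv2.triangulatePoints(A[i][1],A[j][1],A[i][2].reshape(2,1),A[j][2].reshape(2,1))[:,0]; o.append((X[:3]/X[3]).round(3).tolist())
    print(nx,y,e.round(3),[a[3].tolist() for a in A],o)
E
```

```text
scene [[258.0, 172.0], [259.0, 180.0], [248.0, 181.0], [247.0, 173.0]]
wrist [[377.0, 150.0], [371.0, 200.0], [338.0, 205.0], [342.0, 153.0]]
top [[210.0, 179.0], [227.0, 181.0], [226.0, 195.0], [209.0, 194.0]]
axle 0.03 [0.59  0.144 0.083] [[1.4, -0.2], [0.7, 0.2], [1.7, -0.1]] [[0.596, 0.144, 0.082], [0.592, 0.14, 0.082], [0.593, 0.138, 0.088]]
axle -0.03 [0.587 0.084 0.083] [[0.5, -1.6], [1.0, -1.8], [-0.5, -0.8]] [[0.589, 0.088, 0.087], [0.589, 0.085, 0.082], [0.589, 0.085, 0.091]]
bend 0.03 [0.64  0.141 0.083] [[1.1, 0.2], [0.8, -0.3], [1.0, 0.7]] [[0.645, 0.141, 0.081], [0.638, 0.139, 0.085], [0.641, 0.137, 0.084]]
bend -0.03 [0.637 0.081 0.083] [[-0.1, -1.2], [0.5, -1.1], [-1.0, 1.0]] [[0.636, 0.084, 0.086], [0.633, 0.084, 0.087], [0.635, 0.083, 0.087]]
```

The face is level within about 2 mm over 50 mm (under 0.05 rad), and nothing is touching. I'll hand it in.

```bash
python3 -c "
from h import *
st(); print(arm.hand_in())"
```

```text
t 10.47 pos [0.4433 0.1244 0.1879] rel(mm) [-135.6    1.5  107.9] F [-0.1 -0.7 -0.2] w -0.0
x,y,z [[0.071, 0.997, -0.014], [0.906, -0.058, 0.42], [0.418, -0.043, -0.908]] q [ 0.43 -0.24 -0.82  0.61 -0.21  2.02]
the job is handed in; nothing more can be done
None
```

The blue box's flag now lies flipped to the far side with its green face up, and I handed the job in at about 10.5 s. I pushed it with the shut fingertips on its outside only, so it was never pinched.

**What went wrong on the way:**
- During the push down, the finger slid past the bend and jammed, reaching about 26 N at the wrist. I backed off and pressed on the flat part nearer the axle, which brought the flag down.
- Joint 3 ran against its lower limit while I approached with the tool tilted, so I reduced the tilt.

**Last checks:**
- **Stop reached:** the final push ended with a sharp rise to about 15 N up, as expected at the hard stop.
- **Level:** triangulating the green face after the hand was away put its corners at 81–91 mm height. The axle and bend edges agreed within about 2 mm on average, which is under about 0.05 rad.
- **Hand clear:** the wrist force was near zero, with the hand about 140 mm back from the pivot.
- **Other objects:** the blue box looked unmoved in the final pictures. I did not measure the white flag, the white box or the bystanders, but I kept the tool clear of them.
- **Disagreement:** the scene and top cameras differed by about 5 mm on the plate. The top view also showed the finger about 6 mm further towards +y than the arm reported. I relied on the wrist view, which agreed to about 2 mm.

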